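Close up the bauble chest

TASK

The craft session is over: close up the white bauble chest by gently pushing its gold drawer and its silver drawer fully home and pressing its green lid fully shut. Do it all with the fingertips, pushing only: nothing is gripped, lifted or pulled further open, and the spray can, bauble tube, foam block and glue gun around the chest stay where they stand. Finish clear of everything.

Things in the scene. Friction and masses are not known exactly. Their poses are not given: they have to be found in the camera images.
- chest: White wooden chest, fixed to the table, 150 deep (its x) x 260 wide (its y) x 96 mm high without the lid. Origin: centre of its underside, on the table top. Its x axis points from its front to its back, so the drawers come out along its -x, y to its left as seen from its front, z up. Two drawers side by side fill it from z 8 to 78 mm; above them a shallow tray of ribbon reels under the lid.
- drawer_gold (a joint): How far the gold drawer (centre at chest y = +64 mm) is open, m: 0 is fully home (touching its rubber buffers, which give another 4 mm before a hard stop), grows as it comes out towards chest -x, starts between 0.04 and 0.085, can go to 0.11. It stays where it is left; pushing takes about 2 to 4 N.
- drawer_silver (a joint): The same for the silver drawer (centre at chest y = -64 mm).
- lid (a joint): Opening angle of the green lid, rad: 0 is shut (level, on rubber buffers that give to -0.028 before a hard stop), grows as its front edge rises; starts between 0.75 and 1.15, leaning up and back above the chest. Hinge line along chest y, at chest x = +77 mm, z = 100 mm, on the lid's underside at the back. A stiff hinge: the lid stays at any angle; pressing near the free edge takes about 1 to 4 N.
- gold_front (a point): Point on the middle of the gold drawer's flat front face (moves with the drawer), 58 mm above the table, marked by a flat black disc. The face is 124 wide, from 8 to 78 mm above the table, upright, facing chest -x; fully home it stands at chest x = -93 mm, 16 mm ahead of the shut lid's edge. There is no knob; the front is 14 mm thick. Site axes as the chest's.
- silver_front (a point): The same point on the silver drawer's front face.
- lid_edge (a point): Middle of the free edge of the lid, on its top (outer) face; moves with the lid. Axes are the lid's: x from the free edge to the hinge, y along the hinge, z out of the top face. The lid is a plain board without a handle, 154 (hinge to free edge) x 264 x 8 mm; shut, its top is 108 mm above the table and its free edge at chest x = -77 mm.
- spray: Blue snow-spray can with a white cap, standing, 52 mm diameter, 178 mm high; origin at the centre of its underside. Bystander, loose.
- tube: Clear upright tube of gold baubles, 68 mm diameter, 140 mm high; origin at the centre of its underside. Bystander, loose.
- foam: Grey florist's foam block, 65 x 85 x 60 mm high; origin at the centre of its underside. Bystander, loose.
- gluegun: Blue glue gun with an orange nozzle lying on its side, about 135 mm long, 95 mm over barrel and handle, 34 mm high; origin under its barrel. Bystander, loose.

How it is judged:
By the outcome, as a careful person would: the job done as asked, in the order asked, and still so for the second after the job is handed in, with the robot touching nothing.
It also fails if it takes over 58 s, if anything falls off the work surface, if the arm or the gripper's body presses on something with over 40 N, if the wrist force passes 120 N, or if a joint passes its speed limit or range.

ROBOT

A 7-joint arm with a two-finger parallel gripper is mounted at the origin on the work surface. World frame = base frame: x ahead of the robot, y to its left, z up, the work surface at z = 0. Lengths are in m, angles in degrees, forces in N, time in s.
With the tool pointing down it reaches from about 0.425 to 0.875 m from the base axis. Payload 4.7 kg.
Tool frame: the origin (TCP) lies midway between the tips of the shut fingers; the grasp point (between the pads) lies 19 mm behind it; z points along the fingers, x is the direction in which the jaws open and shut, and the axes are right-handed (so a half turn about z gives the same grasp; the last joint's range is limited). The gripper opens to 87 mm and grips with 3 to 60 N. Pads are 19 mm wide; open, the fingers measure 117 mm over their backs; the gripper's body (75 mm by 190 mm) begins 51 mm behind the grasp point.
Start: joints at [73.975, 18.392, -4.016, 83.108, 1.295, 78.541, -3.26], TCP at [0.188, -0.622, 0.223] pointing down, gripper open.
Joint ranges: [-163.93, 163.93], [-17.29, 119.83], [-79.2, 71.16], [3.27, 140.29], [-89.18, 269.18], [5.43, 117.66], [-154.24, 154.24]. Speed limits (degrees/s): [147.25, 147.25, 180, 180, 180, 180, 180].

INTERFACE

Orientations are given as [roll, pitch, yaw] about the fixed x, y, z axes, in that order (R = Rz(yaw) Ry(pitch) Rx(roll)).
In Python, from cell import telemetry, optics, env gives the robot as it stands.
- The arm moves only by the tool arm_command, never from a script. Its arguments are lists of equal length, an entry for each row: "translation": the shift along the tool's x, y, z in cm, a list of three; "twist": the turn about the tool's z in degrees. In form: {"translation": [[x, y, z], ...], "twist": [twist, ...]}. A call has 1 to 10 rows; each row shifts and turns the pose as measured when the row begins, along the tool's axes as they then stand; what a row does not reach is not made up. A row lasts 1/8 s, in which the tool goes at most 62.5 mm and 10.7 degrees, less where a joint would pass 70% of its speed; a pose out of reach is approached as far as the arm can. A call is refused whole if a number of a shift passes 6.25 or a number of a turn 10.7, either way. A call with a gripper value outside its range is refused whole. "grip" is the opening in per cent of the stroke, from 0 (shut) to 100 (fully open), set as the call begins (left out, the last holds). The fingers move at their own pace and stop on an object; "force" is the grip in N (left out, the last holds). Time passes only in rows, so rows that do not move let the fingers close. It gives the time, the measured TCP pose, the force and the opening at its end, in the units of the state.
- telemetry.get_obs(): the state, without advancing time (a new reading comes with each control period).
- optics.read_camera(name): name is "scene" or "top"; returns a dict with "img" (400x640x3 uint8, blue, green, red), "fx", "fy", "cx", "cy" (pixels), "extrinsics" (4x4, takes a point from camera to world coordinates). Camera axes: x right, y up, looking along -z (the intrinsics and any distortion apply to the point x, -y, -z); pixel columns grow to the right and rows downward; lengths in m; the calibration is good to about 2 mm. A picture is of the moment at which its call begins. There is no depth.
- env.sign_off(): hands the job in, once; it reports no verdict.
The state is a dict: "time_s": time; "qpos": joint angles; "joint_velocities": joint speeds; "effort": joint torques, N m; "tool_pos": TCP position; "tool_rot": TCP orientation; "force": force on the tool from outside, world axes, zero at the start; "wrist_torque": the same for the moment, N m; "grip_width": finger opening in m.
Only numpy, scipy, OpenCV 4.12 (cv2) and the standard library are available. Lean on these libraries where they do the work, as an engineer would, in place of code of your own. Each camera call takes 0.05 s, during which the arm holds its last target. There are 200 camera calls.

## Working session

There is one attempt and no reset: what is moved stays moved. The work goes in short steps, Python scripts to look and compute and a tool call to move; the robot and the scene stay as the last step left them, time stands still between calls to the robot, and variables do not carry over. Pictures are saved under pics/ and viewed, about 8 in all and at most 12, crops included, and the job is handed in when it is done.

Besides the shell and the picture viewer there is one more tool, called after "Request:" by a JSON object that holds its "method" and its "body", one argument or row to a line. arm_command: Moves the arm, as the interface text tells. Its arguments: {"type":"object","properties":{"translation":{"type":"array","items":{"type":"array","items":{"type":"number"}}},"twist":{"type":"array","items":{"type":"number"}},"grip":{"type":"number"},"force":{"type":"number"}},"required":["translation","twist"]}

```bash
mkdir -p pics; ls; python3 - <<'E'
from cell import telemetry, optics
import cv2,numpy as np
print(telemetry.get_obs())
for n in("scene","top"):
    c=optics.read_camera(n);cv2.imwrite(f"pics/{n}0.png",c["img"])
    np.savez(f"{n}.npz",**{k:c[k] for k in c})
    print(n,[c[k] for k in c if k not in("img",)])
E
```

```text
pics
{'time_s': 0.0, 'qpos': array([73.97334506, 18.43953986, -4.01427368, 83.17440357,  1.29617079,
       78.53817999, -3.25941134]), 'joint_velocities': array([-0.03323833,  0.00030901, -0.05751073, -0.06764363,  0.13318639,
        0.03475276,  0.01367177]), 'effort': array([-7.61250885e-04, -4.91287100e+01, -4.04512407e-01, -3.12527382e+01,
       -6.38915668e-02,  4.36248269e-02,  1.86473567e-04]), 'tool_pos': array([ 0.18802304, -0.62165457,  0.22146024]), 'tool_rot': array([ 1.79992876e+02,  1.06825296e-01, -7.31639843e+01]), 'force': array([ 0.43142321,  0.23504613, -0.49965797]), 'wrist_torque': array([-0.02153505,  0.05273878, -0.04367284]), 'grip_width': 0.08699865266364688}
scene [519.6432785232145, 519.6432785232145, 328.5024391956172, 209.11995125172905, array([[-0.98498885, -0.1590853 ,  0.06699875,  0.69649943],
       [ 0.17260346, -0.90265854,  0.39422785,  0.53413359],
       [-0.00223886,  0.39987425,  0.91656727,  1.22551896],
       [ 0.        ,  0.        ,  0.        ,  1.        ]])]
top [424.9850693070447, 424.9850693070447, 318.9541785216053, 201.65757326912012, array([[-0.00164715,  0.98330349, -0.18196575,  0.44243083],
       [-0.99987938,  0.00119083,  0.01548586,  0.04259845],
       [ 0.01544399,  0.18196931,  0.98318292,  0.97762296],
       [ 0.        ,  0.        ,  0.        ,  1.        ]])]
```

View pics/scene0.png

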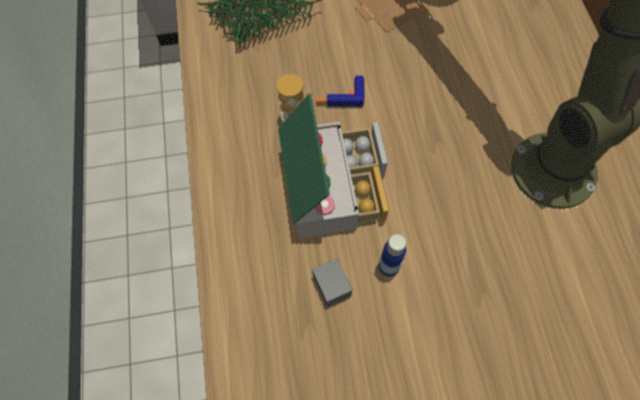

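View pics/top0.png

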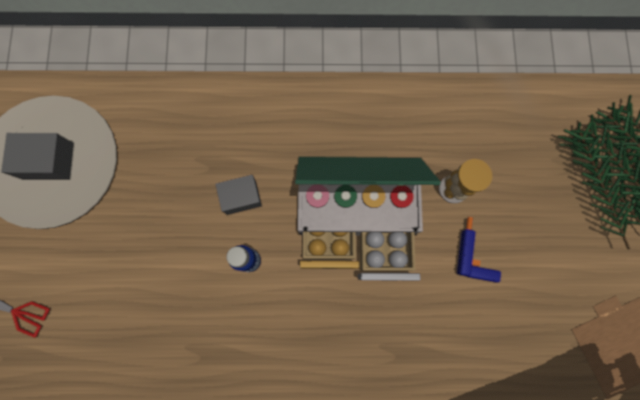

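Scene: the chest is at about (320,180), with its drawers open toward the robot. Gold is at (382,195) and silver at (378,150). Top: gold front is at (330,265), silver front at (390,277), lid at (365,170), with spray, foam, tube and glue gun around them. I'll crop both for precise features.

```bash
python3 - <<'E'
import cv2,numpy as np
t=np.load("top.npz")["img"][150:290,285:445]; s=np.load("scene.npz")["img"][90:240,270:400]
cv2.imwrite("pics/tc.png",cv2.resize(t,None,fx=5,fy=4.0*1.07 if 0 else 5/1.2,interpolation=2) if 0 else cv2.resize(t,None,fx=4,fy=4,interpolation=2))
cv2.imwrite("pics/sc.png",cv2.resize(s,None,fx=4,fy=4,interpolation=2))
E
```

```text
(no output)
```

View pics/tc.png

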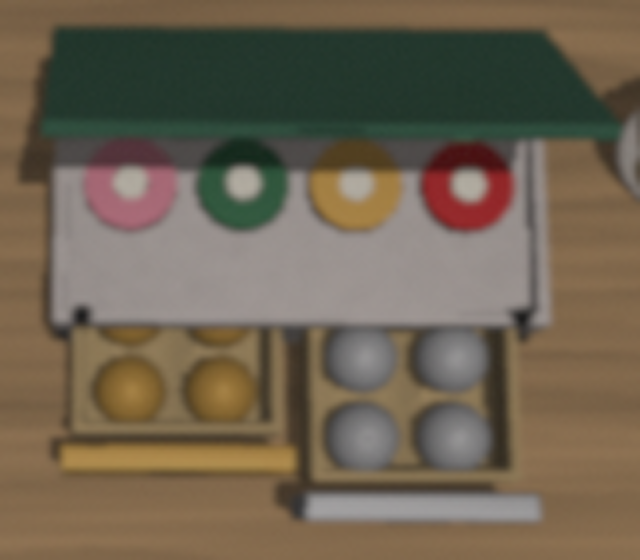

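View pics/sc.png

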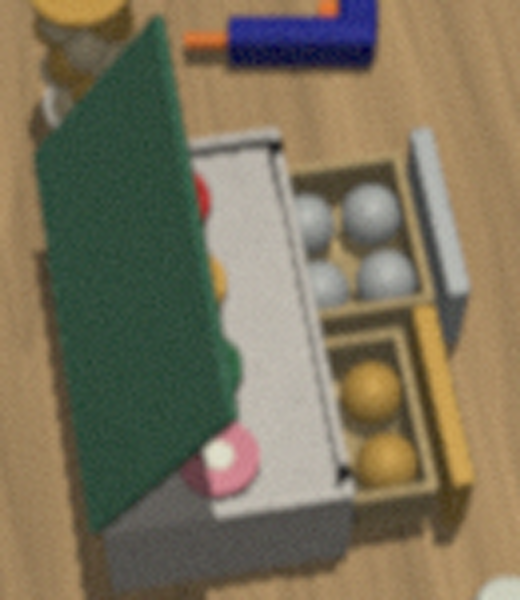

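```bash
cat > fit.py <<'E'
import numpy as np
from scipy.optimize import least_squares
C={n:np.load(n+".npz") for n in("top","scene")}
def proj(n,p):
    c=C[n];E=c["extrinsics"];q=(np.atleast_2d(p)-E[:3,3])@E[:3,:3]
    return np.c_[c["cx"]+c["fx"]*q[:,0]/-q[:,2],c["cy"]+c["fy"]*-q[:,1]/-q[:,2]]
def world(P,p):
    c,s=np.cos(P[2]),np.sin(P[2]);p=np.asarray(p,float)
    return np.c_[P[0]+c*p[:,0]-s*p[:,1],P[1]+s*p[:,0]+c*p[:,1],p[:,2]]
def lid(a,r,y,h): return [.077-r*np.cos(a)+h*np.sin(a),y,.1+r*np.sin(a)+h*np.cos(a)]
def model(P,sym=None):
    dg,ds,a=P[3:]
    L=[]
    for d,y in((dg,.064),(ds,-.064)):
        for x in(-.093,-.079):
            for sy in(.062,-.062): L.append([x-d,y+sy,.078])
    L+=[[-.075,.13,.096],[-.075,-.13,.096]]
    L+=[lid(a,.154,.132,.008),lid(a,.154,-.132,.008),lid(a,0,.132,.008),lid(a,0,-.132,.008)]
    return world(P,L)
if __name__=="__main__":
    T=np.array([(60,472),(295,472),(60,445),(295,445),(306,520),(541,520),(306,494),(541,492),(50,326),(550,326),(42,122),(611,124),(53,30),(545,32)])/4+[285-.375,150-.375]
    S=np.array([(470,480),(437,307),(447,485),(415,310),(468,288),(432,130),(443,293),(412,133),(350,492),(280,130),(230,418),(155,17),(95,530),(37,155)])/4+[270-.375,90-.375]
    f=lambda P:np.r_[proj("top",model(P))-T,proj("scene",model(P))-S].ravel()
    r=least_squares(f,[.55,0,0,.05,.07,.9],loss="soft_l1",x_scale=[.1,.1,.1,.1,.1,.1])
    P=r.x;np.save("P.npy",P);print(P.round(4),np.degrees(P[2]));print(f(P).reshape(2,14,2).round(1).tolist())
    print(model(P).round(3).tolist())
    # bystanders on table: rough pixels at height
    def back(n,u,v,z):
        c=C[n];E=c["extrinsics"];d=E[:3,:3]@np.array([(u-c["cx"])/c["fx"],-(v-c["cy"])/c["fy"],-1]);return (E[:3,3]+d*(z-E[2,3])/d[2]).round(3)
    print("spray",back("top",237,257,.178),back("scene",397,243,.178),"tube",back("top",475,176,.14),back("scene",290,86,.14))
    print("foam",back("top",236,190,.06),"gun",back("top",467,272,.03),back("top",470,228,.03),back("top",500,277,.03))
E
python3 fit.py
```

```text
[ 0.6179 -0.0575 -0.0045  0.0561  0.0805  1.0063] -0.25542584093627957
[[[-0.1, -0.4], [0.4, -0.2], [0.0, -0.4], [0.3, -0.2], [-0.3, -0.4], [0.2, -0.2], [-0.4, -0.7], [-0.1, 0.0], [0.7, -0.2], [0.1, 0.4], [-0.5, -0.4], [3.7, 0.1], [-0.3, -0.8], [0.2, -0.4]], [[2.1, 0.8], [-0.3, -0.8], [2.1, 0.4], [-0.3, -0.7], [1.1, 1.1], [-0.0, -0.8], [1.9, 0.7], [-0.3, -0.8], [2.5, 1.1], [0.6, -0.5], [0.6, 0.4], [0.2, -1.4], [-0.4, 1.6], [-0.6, -0.2]]]
[[0.469, 0.069, 0.078], [0.469, -0.055, 0.078], [0.483, 0.069, 0.078], [0.483, -0.055, 0.078], [0.444, -0.059, 0.078], [0.444, -0.183, 0.078], [0.458, -0.059, 0.078], [0.458, -0.183, 0.078], [0.544, 0.073, 0.096], [0.542, -0.187, 0.096], [0.62, 0.075, 0.234], [0.619, -0.189, 0.234], [0.702, 0.074, 0.104], [0.701, -0.19, 0.104]]
spray [0.485 0.183 0.178] [0.489 0.187 0.178] tube [ 0.651 -0.289  0.14 ] [ 0.655 -0.286  0.14 ]
foam [0.638 0.211 0.06 ] gun [ 0.46 -0.3   0.03] [ 0.558 -0.313  0.03 ] [ 0.449 -0.372  0.03 ]
```

The fit is good to about 1–2 px: the chest is at (0.618, -0.058) with yaw -0.26°. Gold is open 56 mm, silver 80 mm, and the lid is at 1.006 rad. I'll shut the fingers, turn the jaw axis along y, and move toward the front.

Request:
{"method": "arm_command", "body": {
  "translation": [
    [0,0,0],
    [0,0,0],
    [-4.6,-3.5,0],
    [-4.6,-3.5,0],
    [-4.6,-3.5,0],
    [-4.6,-3.5,0],
    [-4.6,-3.5,0],
    [-4.6,-3.5,0],
    [-4.6,-3.5,0]
  ],
  "twist": [8.5,8.6,0,0,0,0,0,0,0],
  "grip": 0
}}

```text
time_s: 1.23
tool_pos: [0.4399, -0.2974, 0.2166]
tool_rot: [179.6, 0.3, -91.5]
force: [1.4, -1.2, 0.1]
grip_width: 0.0053
```

Request:
{"method": "arm_command", "body": {
  "translation": [
    [0,0,0],
    [-5,0.2,0],
    [-5,0.2,0],
    [-5,0,0],
    [-5,0,0],
    [-5,0,0],
    [-5.0,0,0],
    [0,0,0]
  ],
  "twist": [-1.2,0,0,0,0,0,0,0]
}}

```text
time_s: 2.22
tool_pos: [0.4356, 0.0109, 0.2169]
tool_rot: [179.6, 0.4, -90.1]
force: [-0.0, 0.6, -0.4]
grip_width: 0.0002
```

Request:
{"method": "arm_command", "body": {
  "translation": [
    [0.4,0,4],
    [0,0,4],
    [0,0,4],
    [0,0,4],
    [0,0,0]
  ],
  "twist": [0,0,0,0,0]
}}

```text
time_s: 2.85
tool_pos: [0.4347, -0.0015, 0.0527]
tool_rot: [179.6, 0.1, -90.6]
force: [-0.2, -0.1, -0.2]
grip_width: 0.0006
```

Request:
{"method": "arm_command", "body": {
  "translation": [
    [-0.7,-0.8,0],
    [0,-0.7,0],
    [0,-0.5,0],
    [0,-0.5,0],
    [0,-0.6,0],
    [0,-0.6,0],
    [0,-0.6,0],
    [0,-0.6,0],
    [0,-0.6,0]
  ],
  "twist": [0,0,0,0,0,0,0,0,0]
}}

```text
time_s: 3.98
tool_pos: [0.4953, 0.0036, 0.0566]
tool_rot: [179.8, -0.0, -90.7]
force: [-3.4, 0.1, 1.7]
grip_width: 0.0004
```

Request:
{"method": "arm_command", "body": {
  "translation": [
    [0,-0.5,0.1],
    [0,-0.5,0.1],
    [0,-0.4,0],
    [0,-0.3,0],
    [0,-0.2,0]
  ],
  "twist": [-0.4,0,0,0,0]
}}

```text
time_s: 4.6
tool_pos: [0.5164, 0.0033, 0.0548]
tool_rot: [179.9, -0.0, -90.3]
force: [-2.3, -0.5, 1.6]
grip_width: 0.0005
```

Request:
{"method": "arm_command", "body": {
  "translation": [
    [0,-0.1,0],
    [0,-0.1,0]
  ],
  "twist": [0,0]
}}

```text
time_s: 4.85
tool_pos: [0.5185, 0.0033, 0.0548]
tool_rot: [179.9, -0.0, -90.3]
force: [-2.1, 0.2, 0.9]
grip_width: 0.0004
```

Request:
{"method": "arm_command", "body": {
  "translation": [
    [0,-0.1,0],
    [0,-0.1,0]
  ],
  "twist": [0,0]
}}

```text
time_s: 5.1
tool_pos: [0.5205, 0.0033, 0.0548]
tool_rot: [179.9, -0.0, -90.3]
force: [-1.4, -0.5, 1.5]
grip_width: 0.0004
```

Request:
{"method": "arm_command", "body": {
  "translation": [
    [0,-0.1,0],
    [0,-0.1,0]
  ],
  "twist": [0,0]
}}

```text
time_s: 5.35
tool_pos: [0.5206, 0.0032, 0.0546]
tool_rot: [179.6, -0.0, -90.3]
force: [-5.2, -0.3, 4.6]
grip_width: 0.0004
```

```bash
python3 - <<'E'
from cell import telemetry, optics
import cv2
print(telemetry.get_obs()["force"])
a=[]
t=optics.read_camera("top")["img"][150:290,285:445]; s=optics.read_camera("scene")["img"][90:230,270:430]
cv2.imwrite("pics/g1.png",cv2.resize(cv2.vconcat([t,s]).reshape(280,160,3) if 0 else cv2.hconcat([t,s]),(800,350),interpolation=2))
E
```

```text
[-5.24123135 -0.28020248  4.61316925]
```

View pics/g1.png

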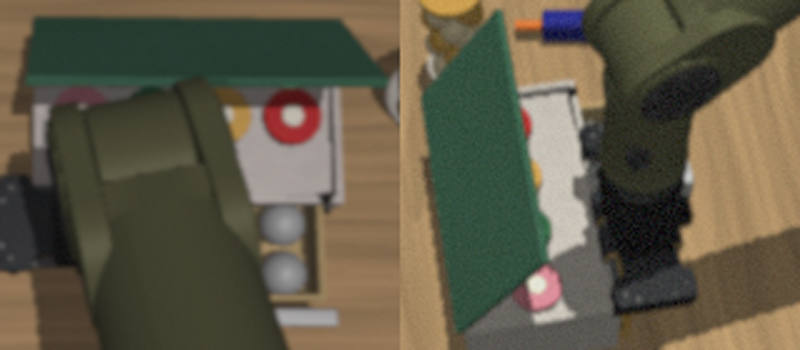

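The force rose and the drawer stalled at x=0.5206, so it looks like it's on the buffers. The gripper's long side runs along y and is clear of the lid. One firmer nudge to confirm.

Request:
{"method": "arm_command", "body": {
  "translation": [
    [0,-0.2,0],
    [0,-0.2,0]
  ],
  "twist": [0,0]
}}

```text
time_s: 5.7
tool_pos: [0.5204, 0.0032, 0.0541]
tool_rot: [179.1, -0.1, -90.3]
force: [-7.7, 0.5, 5.9]
grip_width: 0.0004
```

Request:
{"method": "arm_command", "body": {
  "translation": [
    [0,1,0],
    [0,3,0],
    [0,3,-1],
    [0,2,-4],
    [3,0.1,0],
    [3,0.1,0],
    [3,0,0],
    [3,0,0],
    [0,0,0]
  ],
  "twist": [0,0,0,0,0,0,0,0,0]
}}

```text
time_s: 6.82
tool_pos: [0.4306, -0.1207, 0.1092]
tool_rot: [-179.7, -0.4, -90.2]
force: [-0.5, 0.7, 0.4]
grip_width: 0.0006
```

```bash
python3 - <<'E'
from cell import telemetry, optics
import cv2
print(telemetry.get_obs()["tool_pos"])
t=optics.read_camera("top")["img"][150:290,285:445]; s=optics.read_camera("scene")["img"][90:230,270:430]
cv2.imwrite("pics/g2.png",cv2.resize(cv2.hconcat([t,s]),(800,350),interpolation=2))
E
```

```text
[ 0.43059563 -0.1207483   0.10921909]
```

View pics/g2.png

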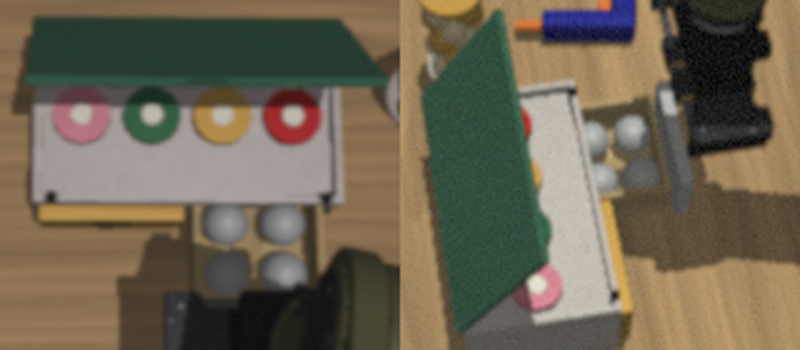

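The gold drawer sits flush, with its strip at the chest front. Next I back off a little, go down and push the silver.

Request:
{"method": "arm_command", "body": {
  "translation": [
    [0,0.9,0],
    [0,0,2.5],
    [0,0,2.5],
    [0,0,0]
  ],
  "twist": [0,0,0,0]
}}

```text
time_s: 7.42
tool_pos: [0.4209, -0.1149, 0.0586]
tool_rot: [-179.7, -0.5, -89.6]
force: [-0.4, -0.2, 0.0]
grip_width: 0.0004
```

```bash
python3 - <<'E'
import numpy as np
from fit import *
P=np.load("P.npy")
for d in(0,.003,.006): P[3]=d;P[4]=d;print(d,proj("top",model(P))[[0,1,4,5]].round(1).tolist(),proj("scene",model(P))[[0,1,4,5]].round(1).tolist())
E
```

```text
0 [[299.9, 240.4], [358.4, 240.7], [360.3, 240.7], [418.5, 240.9]] [[366.3, 214.0], [356.5, 168.9], [356.2, 167.5], [347.2, 125.8]]
0.003 [[299.9, 241.8], [358.4, 242.1], [360.3, 242.1], [418.6, 242.3]] [[367.5, 213.8], [357.7, 168.7], [357.4, 167.3], [348.3, 125.6]]
0.006 [[299.8, 243.3], [358.4, 243.5], [360.3, 243.5], [418.7, 243.7]] [[368.8, 213.6], [358.9, 168.5], [358.6, 167.1], [349.4, 125.4]]
```

Gold's measured front edge is at row 239–240, against 240.4 predicted for home. Now pushing the silver.

Request:
{"method": "arm_command", "body": {
  "translation": [
    [0.4,-0.8,0],
    [0,-0.8,0],
    [0,-0.5,0],
    [0,-0.5,0],
    [0,-0.6,0],
    [0,-0.6,0.1],
    [0,-0.6,0],
    [0,-0.6,0.1],
    [0,-0.6,0],
    [0,-0.6,0]
  ],
  "twist": [0.6,0,0,0,0,0,0,0,0,0]
}}

```text
time_s: 8.68
tool_pos: [0.4865, -0.1194, 0.0588]
tool_rot: [-179.7, -0.5, -90.2]
force: [-2.2, -0.3, 1.8]
grip_width: 0.0004
```

Request:
{"method": "arm_command", "body": {
  "translation": [
    [0,-0.6,0.1],
    [0,-0.6,0.1],
    [0,-0.5,0.1],
    [0,-0.5,0],
    [0,-0.4,0],
    [0,-0.3,0]
  ],
  "twist": [0,0,0,0,0,0]
}}

```text
time_s: 9.43
tool_pos: [0.5183, -0.1196, 0.0561]
tool_rot: [-179.7, -0.5, -90.2]
force: [-1.8, -0.4, 2.1]
grip_width: 0.0004
```

Request:
{"method": "arm_command", "body": {
  "translation": [
    [0,-0.1,0],
    [0,-0.1,0],
    [0,-0.1,0]
  ],
  "twist": [0,0,0]
}}

```text
time_s: 9.8
tool_pos: [0.5199, -0.1196, 0.0561]
tool_rot: [-179.9, -0.5, -90.3]
force: [-6.5, 0.7, 5.9]
grip_width: 0.0006
```

Request:
{"method": "arm_command", "body": {
  "translation": [
    [0,-0.2,0],
    [0,-0.2,0]
  ],
  "twist": [0,0]
}}

```text
time_s: 10.05
tool_pos: [0.5199, -0.1196, 0.0558]
tool_rot: [179.6, -0.5, -90.3]
force: [-7.5, -0.0, 6.3]
grip_width: 0.0
```

Request:
{"method": "arm_command", "body": {
  "translation": [
    [0,1,0],
    [0,3,0],
    [0,1,-4],
    [0,0,-6],
    [0,0,-6],
    [0,0,-6],
    [0,0,-3],
    [-3,0,0],
    [-3,0,0],
    [0,0,0]
  ],
  "twist": [0,0,0,0,0,0,0,0,0,0]
}}

```text
time_s: 11.3
tool_pos: [0.4727, -0.0547, 0.3151]
tool_rot: [-179.0, -0.8, -90.2]
force: [0.2, 0.7, 0.7]
grip_width: 0.0005
```

Request:
{"method": "arm_command", "body": {
  "translation": [
    [0,-5,0],
    [0,-5,0],
    [0,-5,0],
    [0,-4.6,0],
    [0,0,0]
  ],
  "twist": [0,0,0,0,0]
}}

```text
time_s: 11.92
tool_pos: [0.6748, -0.0645, 0.3156]
tool_rot: [-178.9, -1.2, -90.7]
force: [0.0, 0.3, 0.0]
grip_width: 0.0003
```

```bash
python3 - <<'E'
from cell import telemetry, optics
import cv2
o=telemetry.get_obs();print(o["tool_pos"],o["tool_rot"])
t=optics.read_camera("top")["img"][140:290,265:445]; s=optics.read_camera("scene")["img"][80:230,270:450]
cv2.imwrite("pics/g3.png",cv2.resize(cv2.hconcat([t,s]),(800,333),interpolation=2))
E
```

```text
[ 0.67477179 -0.06450852  0.31558048] [-178.87538549   -1.15728285  -90.74230811]
```

View pics/g3.png

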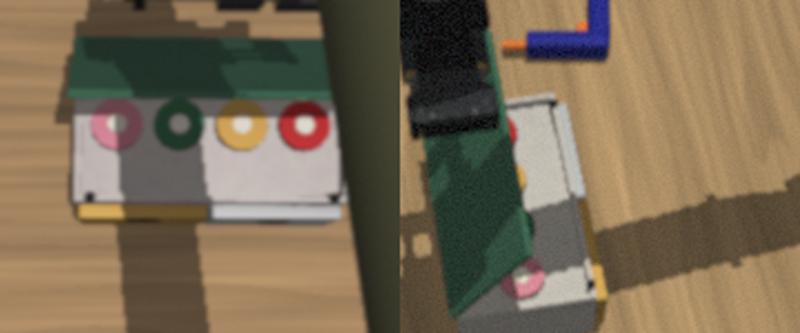

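Both drawers are flush and level in the top view, with their front strips at crop row ~212. The gripper is behind and above the lid, so I go down to the outer face.

Request:
{"method": "arm_command", "body": {
  "translation": [
    [0,0,4],
    [0,0,4],
    [0,0,1.3],
    [0,0,0],
    [0,1,0],
    [0,1,0]
  ],
  "twist": [0,0,0,0,0,0]
}}

```text
time_s: 12.78
tool_pos: [0.6528, -0.0681, 0.2321]
tool_rot: [-178.0, -1.6, -90.9]
force: [0.3, -0.3, 0.3]
grip_width: 0.0007
```

```bash
python3 - <<'E'
import numpy as np
P=np.load("P.npy")
for h in(.005,):
  for a in np.arange(1.0,-.01,-.1): print(a.round(1),(P[0]+.077-.14*np.cos(a)+.008*np.sin(a)+h).round(4),(.1+.14*np.sin(a)+.008*np.cos(a)).round(4))
E
```

```text
1.0 0.631 0.2221
0.9 0.6192 0.2146
0.8 0.6081 0.206
0.7 0.598 0.1963
0.6 0.5889 0.1857
0.5 0.5809 0.1741
0.4 0.5741 0.1619
0.3 0.5685 0.149
0.2 0.5643 0.1357
0.1 0.5614 0.1219
0.0 0.5599 0.108
```

Request:
{"method": "arm_command", "body": {
  "translation": [
    [-0.5,0.5,0.6],
    [-0.4,0.5,0.5],
    [0,0.6,0.2],
    [0,0.6,0.2],
    [0,0.6,0.3]
  ],
  "twist": [-0.6,0,0,0,0]
}}

```text
time_s: 13.4
tool_pos: [0.6258, -0.0581, 0.2143]
tool_rot: [-177.6, -1.7, -90.2]
force: [1.8, 1.1, 0.3]
grip_width: 0.0004
```

Request:
{"method": "arm_command", "body": {
  "translation": [
    [0,0.6,0.4],
    [0,0.6,0.4],
    [0,0.6,0.5],
    [0,0.6,0.5]
  ],
  "twist": [0,0,0,0]
}}

```text
time_s: 13.9
tool_pos: [0.6014, -0.0585, 0.1944]
tool_rot: [-177.5, -1.6, -90.2]
force: [1.8, 0.0, 0.0]
grip_width: 0.0005
```

Request:
{"method": "arm_command", "body": {
  "translation": [
    [0,0.6,0.5],
    [0,0.5,0.6],
    [0,0.5,0.7],
    [0,0.4,0.7],
    [0,0.4,0.7]
  ],
  "twist": [0,0,0,0,0]
}}

```text
time_s: 14.52
tool_pos: [0.5766, -0.0591, 0.1592]
tool_rot: [-177.6, -1.6, -90.2]
force: [1.7, -0.1, 1.3]
grip_width: 0.0006
```

Request:
{"method": "arm_command", "body": {
  "translation": [
    [0,0.4,0.8],
    [0,0.3,0.8],
    [0,0.3,0.8],
    [0,0.3,0.7],
    [0,0.2,0.6]
  ],
  "twist": [0,0,0,0,0]
}}

```text
time_s: 15.15
tool_pos: [0.5617, -0.0605, 0.1186]
tool_rot: [-177.7, -1.6, -90.2]
force: [2.0, 0.9, 0.5]
grip_width: 0.0006
```

Request:
{"method": "arm_command", "body": {
  "translation": [
    [0,0,0.5],
    [0,0,0.4],
    [0,0,0.2]
  ],
  "twist": [0,0,0]
}}

```text
time_s: 15.52
tool_pos: [0.5608, -0.0606, 0.1061]
tool_rot: [-177.8, -1.6, -90.2]
force: [-0.2, 1.7, 1.4]
grip_width: 0.0002
```

Request:
{"method": "arm_command", "body": {
  "translation": [
    [0,0,0.1],
    [0,0,0.1]
  ],
  "twist": [0,0]
}}

```text
time_s: 15.78
tool_pos: [0.5608, -0.0606, 0.1046]
tool_rot: [-177.9, -1.6, -90.2]
force: [-2.8, 0.1, 9.0]
grip_width: 0.0005
```

Request:
{"method": "arm_command", "body": {
  "translation": [
    [0,0,0.2],
    [0,0,0.2]
  ],
  "twist": [0,0]
}}

```text
time_s: 16.02
tool_pos: [0.5608, -0.0607, 0.1045]
tool_rot: [-177.9, -1.8, -90.2]
force: [-6.6, 0.9, 14.4]
grip_width: 0.0005
```

The lid is stiff on its buffers at z=0.1045. I retreat upward and clear.

Request:
{"method": "arm_command", "body": {
  "translation": [
    [0,0,-1],
    [0,0,-4],
    [0,0,-6],
    [0,0,-6],
    [3,2,-4],
    [5,2,0],
    [5,2,0],
    [5,2,0],
    [5,2,0],
    [5,0,0]
  ],
  "twist": [0,0,0,0,0,0,0,0,0,0]
}}

```text
time_s: 17.27
tool_pos: [0.4524, -0.3389, 0.3322]
tool_rot: [-177.4, -2.2, -89.6]
force: [0.9, 0.7, -0.7]
grip_width: 0.0003
```

Request:
{"method": "arm_command", "body": {
  "translation": [
    [5,0,0],
    [5,0,0],
    [0,0,0],
    [0,0,0]
  ],
  "twist": [0,0,0,0]
}}

```text
time_s: 17.77
tool_pos: [0.4501, -0.4471, 0.3357]
tool_rot: [-177.4, -2.3, -90.1]
force: [0.0, 0.1, 0.0]
grip_width: 0.0002
```

```bash
python3 - <<'E'
from cell import telemetry, optics
import cv2,numpy as np
from fit import *
o=telemetry.get_obs();print(o["tool_pos"],o["force"])
P=np.load("P.npy");P[3:]=0
print(proj("top",model(P)).round(1)[[0,1,2,4,5,10,11]].tolist());print(proj("scene",model(P)).round(1)[[0,1,4,5,10,11]].tolist())
t=optics.read_camera("top")["img"];s=optics.read_camera("scene")["img"]
cv2.imwrite("pics/t9.png",cv2.resize(t[140:300,200:520],(800,400),interpolation=2))
cv2.imwrite("pics/s9.png",cv2.resize(s[60:310,260:430],(544,600*1),interpolation=2) if 0 else cv2.resize(s[65:310,260:430],None,fx=2.4,fy=2.4,interpolation=2))
E
```

```text
[ 0.45009561 -0.44706657  0.33574764] [0.00428032 0.07952653 0.02582308]
[[299.9, 240.4], [358.4, 240.7], [299.9, 233.8], [360.3, 240.7], [418.5, 240.9], [296.6, 231.3], [424.7, 231.8]]
[[366.3, 214.0], [356.5, 168.9], [356.2, 167.5], [347.2, 125.8], [360.9, 212.4], [340.9, 118.2]]
```

View pics/t9.png

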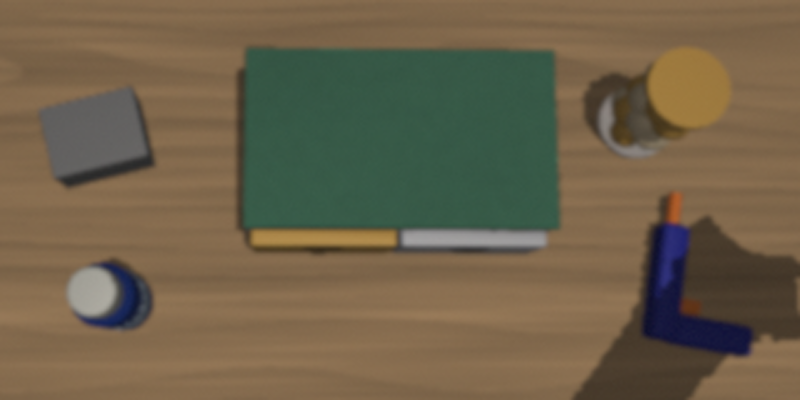

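View pics/s9.png

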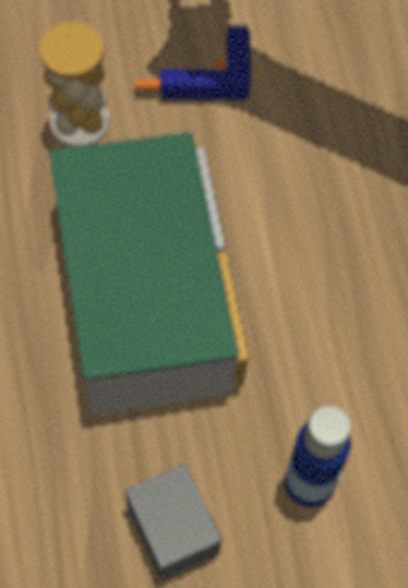

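Lid edge is at row 231.2 (predicted 231.3 for shut). Drawer fronts are at rows about 239 (predicted 240.5 for home), level with each other. The bystanders are at their original pixels and the arm is clear, so I'm handing in.

```bash
python3 -c "
from cell import env
print(env.sign_off())"
```

```text
the job is handed in; nothing more can be done
None
```

The chest is closed up: I pushed the gold drawer home first, then the silver, then pressed the green lid shut from its outer face. Everything was done with the shut fingertips, and the job was handed in at about 18 s.

- **Drawers:** both stalled on their buffers at the same depth, within 1 mm, with a push of about 7.5 N. In the final top view their fronts are level, at rows 238.8 and 239.2. That is about 1.5 pixels off the 240.5 my fit predicts for fully home, on the closed side and within its error.
- **Lid:** it stopped firmly on its buffers under about 14 N. Its edge is at row 231.2, against 231.3 predicted for shut.
- **Bystanders:** the spray can and glue gun are at their starting pixel positions. The tube and foam block look unmoved by eye, though I did not measure them.
- **Arm:** it finished about 0.33 m above the table, well to the side of the chest, with zero force reading.

Two small disagreements came up. The fingertips reached about 5 mm further than I expected at home, because I had assumed too thick a fingertip. The first fit also left errors of 2 to 4 pixels on a few corner points.

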